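# Unlock and open the casting cabinet's mould drawer

### The arm

A 6-joint arm with a two-finger parallel gripper is mounted at the origin on the work surface. World frame = base frame: x ahead of the robot, y to its left, z up, the work surface at z = 0. Lengths are in m, angles in rad, forces in N, time in s.
With the tool pointing down it reaches from about 0.35 to 0.975 m from the base axis. Payload 4.9 kg.
Tool frame: the origin (TCP) lies at the very end of the fingers, on their centre line; the grasp point (between the pads) lies ctrl.grip_point_offset behind it (ctrl.grip_point_offset is the distance from the TCP to the grasp point, in m); z points along the fingers, y is the direction in which the jaws open and shut (so a half turn about z gives the same grasp; the last joint's range is limited). The gripper opens to 85 mm and grips with 20 to 120 N. Pads are 22 mm wide; open, the fingers measure 114 mm over their backs; the gripper's body (76 mm by 85 mm) begins 54 mm behind the grasp point. The pads swing forward as they close: fully open they stand 13 mm farther back than shut.
Start: joints at [1.018, 0.053, 1.613, -0, 1.476, -0.119], TCP at [0.263, 0.567, 0.231] pointing down, gripper open.
Joint ranges: [-3.01, 3.01], [-1.01, 2.22], [0.06, 2.58], [-1.02, 4.17], [0.09, 2.62], [-3.14, 3.14]. Speed limits (rad/s): [2.57, 2.57, 3.14, 3.14, 3.14, 3.14].

### API

Orientations are given as a rotation vector (axis times angle).
In Python, from station import ctrl gives the robot as it stands. The module is installed in compiled form; this text tells all that it offers.
- The arm moves only by the shell command python3 -m creep 'ROWS' [FORCE]. ROWS is JSON, a list of rows, each a list of 5 numbers: the closure in counts, from 0 (fully open) to 255 (shut), then the shift along the tool's x, y, z in mm, then the turn about the tool's z in rad. A call has 1 to 12 rows; each row is the pose to reach, as a shift and turn from the pose commanded when the call began, along the tool's axes at that moment; what a row does not reach only later rows make up. A row lasts 1/12 s, in which the tool goes at most 41.7 mm and 7.16 degrees, less where a joint would pass 70% of its speed; a pose out of reach is approached as far as the arm can. A call with a gripper value outside its range is refused whole. The fingers move at their own pace and stop on an object; FORCE is the grip in N (left out, the last holds). Time passes only in rows, so rows that repeat a pose let the fingers close. It gives the time, the measured TCP pose, the force and the opening at its end, in the units of the state.
- ctrl.get_obs(): the state, without advancing time (a new reading comes with each control period).
- ctrl.get_image(name): name is "side" or "top" or "wrist"; returns the picture (400x640x3 uint8, red, green, blue); there is no depth.
- ctrl.calibration(name): a dict with "fx", "fy", "cx", "cy" (pixels), "k1" (the pictures are not rectified: a ray, as slopes to the right and down, at radius r is drawn at 1 + k1 r^2 times it, then the intrinsics apply), "R" (3x3) and "t" (3): a world point X has camera coordinates R X + t. Camera axes: x right, y down, z forward; pixel columns grow to the right and rows downward; lengths in m; the calibration is good to about 2 mm. A picture is of the moment at which its call begins: read the wrist's pose just before it. calibration takes no time and is no camera call; for the wrist camera it gives the pose at the moment of the call.
- ctrl.finish_job(): hands the job in, once; it reports no verdict.
Trained networks look in the newest picture that a camera, given by its name, has taken for a name from the list of things; names that differ only in an ending like _2 or _b are one class to them, and where a whole thing is asked for, a point or a joint stands for the part that bears it (a point fixed in the world has none). Each returns a list of dicts, best first, with "conf" (0 to 1); they miss things now and then, are a little off and sometimes report something else, mostly with a low value. They report only what shows in the picture. A call takes as long as a camera call.
- ctrl.boxes_of(camera, label): "rect" ([left, top, width, height] in pixels, round what is visible of it).
- ctrl.outline_of(camera, label): "mask" (400x640 bool, what is visible of it) and "rect" ([left, top, width, height] in pixels, round what is visible of it).
The state is a dict: "t": time; "q": joint angles; "dq": joint speeds; "effort": joint torques, N m; "tool_pos": TCP position; "tool_rot": TCP orientation; "contact_force": force on the tool from outside, world axes, zero at the start; "wrist_torque": the same for the moment, N m; "opening": finger opening in m.
Only numpy, scipy, OpenCV 4.12 (cv2) and the standard library are available. Lean on these libraries where they do the work, as an engineer would, in place of code of your own. Each camera call takes 0.05 s, during which the arm holds its last target. There are 200 camera calls.

### The job

Push all three interlocked levers on top of the casting cabinet right over, away from its blue drawer front, in whatever order the hidden interlock permits, then pull the mould drawer fully out by its post and let go. Feel gently which lever is free: push the levers rather than gripping them, always with less than 25 N so that a locked one is never forced, and leave the things standing about where they are.

Things in the scene. Friction and masses are not known exactly. Their poses are not given: they have to be found in the camera images.
- unit: the casting cabinet, a white box fixed to the bench: 180 mm deep (its x), 280 mm wide (its y), top at 85 mm. Origin under its centre; x points away from the blue drawer front, y to the left for one who faces that front. Lever pivots lie in the top surface at x = -15 mm, y = +78 (left), 0 (mid), -78 mm (right), axes along y
- lock (a point): middle of the cabinet's top surface (height 85 mm). A hidden interlock ties the levers and the drawer: one lever is free at first, each next one is freed only when the right lever before it is right over, the last lever frees the drawer. The order differs each time and nothing shows it. A locked part must not be forced
- lever_left (a joint): the left lever's angle in rad: 0 = leaning 0.5 rad towards the drawer side (towards cabinet -x), 1.0 = right over, leaning 0.5 rad the other way, where it meets its stop; it starts between 0 and 0.05. Free, it turns at 2 to 5 N and stays where it is left; locked, it stops at about 0.1 rad
- knob_left (a point): centre of the left lever's blue ball knob, 26 mm in diameter, on the end of its rod, 75 mm from the pivot; it moves with the lever, at constant cabinet y
- rod_left: the left lever's knob and rod, a 10 mm spring-steel rod; origin at the pivot, at height 85 mm; axes as the cabinet's when the lever is at 0. Once the lever is stopped (locked or at its end) the rod flexes, about 1 N per mm of push at 45 mm above the top, and springs back. To be pushed, not gripped, with less than 25 N
- lever_mid (a joint): the mid lever's angle in rad: 0 = leaning 0.5 rad towards the drawer side (towards cabinet -x), 1.0 = right over, leaning 0.5 rad the other way, where it meets its stop; it starts between 0 and 0.05. Free, it turns at 2 to 5 N and stays where it is left; locked, it stops at about 0.1 rad
- knob_mid (a point): centre of the mid lever's blue ball knob, 26 mm in diameter, on the end of its rod, 75 mm from the pivot; it moves with the lever, at constant cabinet y
- rod_mid: the mid lever's knob and rod, a 10 mm spring-steel rod; origin at the pivot, at height 85 mm; axes as the cabinet's when the lever is at 0. Once the lever is stopped (locked or at its end) the rod flexes, about 1 N per mm of push at 45 mm above the top, and springs back. To be pushed, not gripped, with less than 25 N
- lever_right (a joint): the right lever's angle in rad: 0 = leaning 0.5 rad towards the drawer side (towards cabinet -x), 1.0 = right over, leaning 0.5 rad the other way, where it meets its stop; it starts between 0 and 0.05. Free, it turns at 2 to 5 N and stays where it is left; locked, it stops at about 0.1 rad
- knob_right (a point): centre of the right lever's blue ball knob, 26 mm in diameter, on the end of its rod, 75 mm from the pivot; it moves with the lever, at constant cabinet y
- rod_right: the right lever's knob and rod, a 10 mm spring-steel rod; origin at the pivot, at height 85 mm; axes as the cabinet's when the lever is at 0. Once the lever is stopped (locked or at its end) the rod flexes, about 1 N per mm of push at 45 mm above the top, and springs back. To be pushed, not gripped, with less than 25 N
- drawer (a joint): how far the mould drawer is out, in m: 0 = shut, 0.06 = fully out at its stop; slides towards cabinet -x. Free, it slides at 3 to 4 N and stays where it is left; locked, it stops at about 5 mm
- drawer_post (a point): top centre of the drawer's upright blue pull post, 18 mm in diameter, axis 50 mm in front of the drawer front; the post reaches from 20 mm up to 72 mm above the bench (this point is at 72 mm), free on all sides above 30 mm; a flat steel tongue joins its foot to the drawer. It is sprung: 2 N per mm along the slide. Pinch it from above or hook it from behind
- cast_small: bystander, leave alone: small foil dish of set plaster, 44 mm wide, 14 mm high, standing on the rear of the cabinet's top; origin under its centre
- vial: bystander, leave alone: amber glass vial, 26 mm wide, 40 mm high, standing on the rear of the cabinet's top; origin under its centre
- cast_a: bystander, leave alone: foil dish of set plaster, 74 mm wide, 16 mm high, on the bench; origin under its centre
- cast_b: bystander, leave alone: foil dish of set plaster, 85 mm wide, 16 mm high, on the bench; origin under its centre
- carton: bystander, leave alone: cream cardboard box, 60 x 100 x 65 mm; origin under its centre
- beaker: bystander, leave alone: clear plastic beaker, 70 mm wide, 80 mm high; origin under its centre
- spatula: bystander, leave alone: spatula, 190 mm long, lying on the bench
- jar: bystander, leave alone: white jar, 64 mm wide, 85 mm high; origin under its centre

How it is judged:
On the way:
1. all three levers are right over (0.85 rad or more) while the drawer is still shut (value of joint each of lever_left, lever_mid, lever_right above 0.85 rad and value of joint drawer below 0.02 m), for 0.1 s.
At the end, for the whole second after the job is handed in: All three levers stand at 0.85 rad or more of their 1.0 rad swing and the drawer is at least 50 mm out of its 60 mm (value of joint each of lever_left, lever_mid, lever_right above 0.85 rad and value of joint drawer above 0.05 m); the robot touches nothing.
It fails at once if the fingers or the arm press on a lever with more than 25 N (contact force between any of the fingers, the arm and rod_left above 25 N or contact force between any of the fingers, the arm and rod_mid above 25 N or contact force between any of the fingers, the arm and rod_right above 25 N).
It fails at once if a bystander is moved by more than 30 mm (distance of any of cast_small, vial, cast_a, cast_b, carton, beaker, spatula, jar from where it was at the start of the episode above 0.03 m).
It also fails if it takes over 67 s, if anything falls off the work surface, if the arm or the gripper's body presses on something with over 40 N, if the wrist force passes 120 N, or if a joint passes its speed limit or range.

## Working session

There is one attempt and no reset: what is moved stays moved. The work goes in short steps, Python scripts to look and compute and a shell command to move; the robot and the scene stay as the last step left them, time stands still between calls to the robot, and variables do not carry over. Pictures are saved under pics/ and viewed, about 8 in all and at most 12, crops included, and the job is handed in when it is done.

```bash
mkdir -p pics
cat > h.py <<'E'
import numpy as np, cv2
from station import ctrl
def save(n,name):
    im=ctrl.get_image(n); cv2.imwrite(f'pics/{name}.png',im[:,:,::-1]); return im
def ray(c,u,v):
    k1=c['k1']; d=np.array([(u-c['cx'])/c['fx'],(v-c['cy'])/c['fy']]); s=d.copy()
    for _ in range(20): s=d/(1+k1*(s@s))
    R=np.array(c['R']); t=np.array(c['t']); return -R.T@t, R.T@np.array([s[0],s[1],1])
def atz(c,u,v,z):
    o,d=ray(c,u,v); return o+d*(z-o[2])/d[2]
def proj(c,X):
    p=np.array(c['R'])@np.array(X)+np.array(c['t']); s=p[:2]/p[2]; s=s*(1+c['k1']*(s@s))
    return np.array([c['fx']*s[0]+c['cx'],c['fy']*s[1]+c['cy']])
E
python3 - <<'E'
from h import *
a=save('top','top0'); b=save('side','side0')
o=ctrl.get_obs(); print({k:np.round(v,3) for k,v in o.items()}, ctrl.grip_point_offset)
for n in ('top','side'):
  for l in ('unit','knob_left','drawer_post'):
    for d in ctrl.boxes_of(n,l)[:4]: print(n,l,np.round(d['rect'],1),round(d['conf'],2))
E
```

```text
{'t': np.float64(0.1), 'q': array([ 1.018,  0.053,  1.614,  0.   ,  1.476, -0.119]), 'dq': array([-0.   , -0.001, -0.005,  0.002, -0.002,  0.001]), 'effort': array([ 0.0000e+00, -3.9491e+01, -3.7136e+01, -0.0000e+00,  4.0000e-03,
       -0.0000e+00]), 'tool_pos': array([0.262, 0.567, 0.23 ]), 'tool_rot': array([-6.760e-01, -3.067e+00,  3.000e-03]), 'contact_force': array([ 0.659, -0.293,  0.929]), 'wrist_torque': array([ 0.029, -0.057,  0.016]), 'opening': np.float64(0.085)} 0.0187
top unit [248.  129.6 108.9  86.2] 0.98
top knob_left [267.4 166.2   9.2  13.3] 0.43
side unit [286.1 152.3  94.4  84.8] 0.69
side knob_left [302.  151.9  14.   19.3] 0.66
side drawer_post [325.3 154.5  12.9   7.3] 0.36
```

View pics/top0.png

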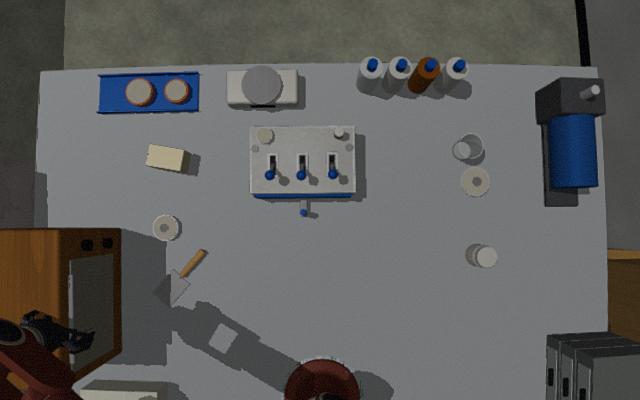

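View pics/side0.png

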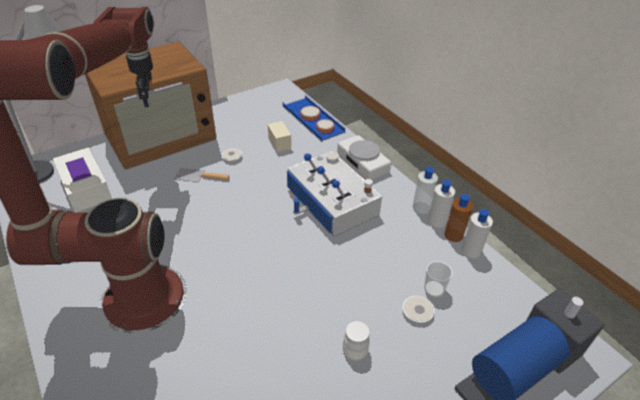

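The top view shows the cabinet (about 250–355, 126–197), with knobs at (270,175), (301,175) and (333,174) and the post at (304,212). The blue front faces the robot. Next I'll fit its pose.

Run:
```python
from h import *
from scipy.optimize import least_squares
im=cv2.imread('pics/top0.png'); c=ctrl.calibration('top')
hsv=cv2.cvtColor(im,cv2.COLOR_BGR2HSV); m=cv2.inRange(hsv,(105,130,50),(125,255,255)); m[:,:245]=0;m[:,360:]=0;m[:120]=0;m[225:]=0
n,_,st,ce=cv2.connectedComponentsWithStats(m)
for s,x in zip(st[1:],ce[1:]):
    if s[4]>8: print(s,x.round(1))
W=lambda u,v,z: atz(c,u,v,z).round(4)
print('top corners',W(251,126,.085),W(354,126,.085),W(250,194,.085),W(355,194,.085))
k=[x for s,x in zip(st[1:],ce[1:]) if 40<s[4]<200 and 160<x[1]<185]; k.sort(key=lambda x:x[0])
print('knobs',[W(*x,.151) for x in k]); print('post', W(304,211.5,.072)); print('cast_small',W(265,135,.1),'vial',W(339,132,.12))
print('px per m', np.linalg.norm(proj(c,[.7,0,.1])-proj(c,[.7,.1,.1]))*10, c['t'])
```

```text
[328 169  10  10  73] [332.4 173.4]
[265 170  10  10  70] [269.2 174.7]
[297 170   9  10  70] [300.9 174.6]
[254 193  98   5 361] [300.8 195.3]
[300 210   6   6  30] [302.7 212.2]
top corners [0.7476 0.1815 0.085 ] [ 0.745  -0.0924  0.085 ] [0.5663 0.1837 0.085 ] [ 0.5639 -0.0926  0.085 ]
knobs [array([0.6096, 0.1248, 0.151 ]), array([0.6091, 0.0463, 0.151 ]), array([ 0.6114, -0.0316,  0.151 ])]
post [0.5194 0.0423 0.072 ]
cast_small [0.7197 0.1421 0.1   ] vial [ 0.7216 -0.0506  0.12  ]
px per m 382.8120381528259 [8.82912067e-04 5.52959790e-01 1.14666419e+00]
```

```bash
cat >> h.py <<'E'
from scipy.spatial.transform import Rotation as Ro
def to(x,y,z):
    o=ctrl.get_obs(); R=Ro.from_rotvec(o['tool_rot']).as_matrix(); d=R.T@(np.array([x,y,z])-o['tool_pos'])
    yaw=np.arctan2(R[1,0],R[0,0]); print('t',o['t'].round(2),'pos',o['tool_pos'].round(4),'F',np.round(o['contact_force'],1),'shift mm',(d*1000).round(1),'toolx yaw',yaw.round(3),'\n',R.round(3))
E
python3 -c "
from h import *; to(.55,.125,.22)"
```

```text
Traceback (most recent call last):
  File "h.py", line 17, in to
    yaw=np.arctan2(R[1,0],R[0,0]); print('t',o['t'].round(2),'pos',o['tool_pos'].round(4),'F',np.round(o['contact_force'],1),'shift mm',(d*1000).round(1),'toolx yaw',yaw.round(3),'\n',R.round(3))
                                             ^^^^^^^^^^^^
AttributeError: 'float' object has no attribute 'round'
```

```bash
sed -i "s/o\['t'\].round(2)/round(o['t'],2)/" h.py
python3 -c "
from h import *; to(.55,.125,.22)"
```

```text
t 0.4 pos [0.2626 0.567  0.2311] F [-0.4  0.1 -0.2] shift mm [-446.5 -280.3   11.2] toolx yaw 2.708 
 [[-0.907  0.42  -0.   ]
 [ 0.42   0.907 -0.   ]
 [ 0.    -0.    -1.   ]]
```

```bash
python3 -m creep '[[255,-10,-6,0,0],[255,-30,-19,0,-0.03],[255,-60,-38,0,-0.07],[255,-92,-58,0,-0.12],[255,-124,-78,0,-0.17],[255,-156,-98,0,-0.22],[255,-188,-118,2,-0.27],[255,-220,-138,4,-0.32],[255,-252,-158,6,-0.37],[255,-284,-178,8,-0.41],[255,-310,-195,8,-0.434],[255,-320,-201,8,-0.434]]' 30
python3 -c "
from h import *; to(.55,.125,.145)"
```

```text
t: 1.4
tool_pos: [0.4701, 0.2464, 0.2233]
tool_rot: [0.005, 3.141, -0.002]
contact_force: [-0.4, -0.3, 0.5]
opening: 0.0001
t 1.4 pos [0.4701 0.2464 0.2233] F [-0.4 -0.3  0.5] shift mm [ -80.2 -121.    78.5] toolx yaw 3.138 
 [[-1.     0.003  0.001]
 [ 0.003  1.    -0.001]
 [-0.001 -0.001 -1.   ]]
```

```bash
python3 -m creep '[[255,-8,-12,8,0],[255,-22,-34,24,0],[255,-40,-60,44,0],[255,-58,-88,64,0],[255,-72,-110,78,0],[255,-80,-120,84,0],[255,-80,-121,85,0],[255,-80,-121,85,0],[255,-80,-121,85,0]]'
python3 -c "
from h import *; save('wrist','w1'); to(.582,.125,.138)
c=ctrl.calibration('wrist')
for y in (.125,.046,-.032): print(proj(c,[.607,y,.151]))"
```

```text
t: 2.15
tool_pos: [0.5486, 0.1302, 0.1393]
tool_rot: [-0.001, 3.141, 0.001]
contact_force: [-0.4, -0.1, 1.3]
opening: 0.0
t 2.2 pos [0.5487 0.1304 0.1396] F [ 0.3 -0.1  0.5] shift mm [-33.3  -5.5   1.6] toolx yaw -3.14 
 [[-1.    -0.001  0.002]
 [-0.001  1.     0.001]
 [-0.002  0.001 -1.   ]]
[306.93574227 365.95240264]
[160.69965679 363.59908939]
[ 26.57223983 357.64127797]
```

View pics/w1.png

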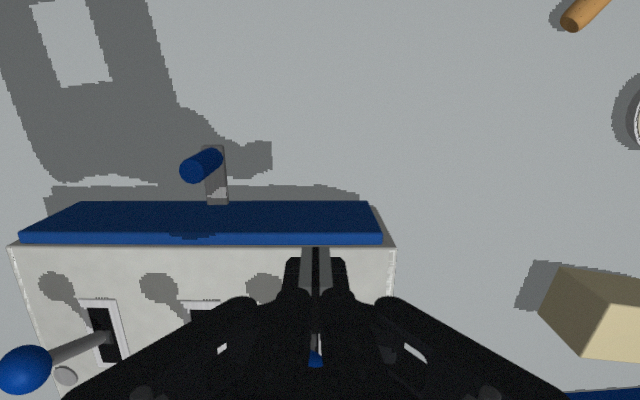

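The wrist view shows the left knob behind the fingers at (315,360), where it was predicted, and the right knob at (25,369). Now for a gentle push on the left lever.

```bash
python3 -m creep '[[255,-15,-3,1,0],[255,-28,-5,1,0],[255,-32,-5,1,0],[255,-35,-5,1,0],[255,-38,-5,1,0],[255,-41,-5,1,0],[255,-44,-5,1,0],[255,-47,-5,1,0],[255,-50,-5,1,0],[255,-52,-5,1,0],[255,-52,-5,1,0],[255,-52,-5,1,0]]'
python3 -c "
from h import *; to(.582,.125,.138); save('side','s1')"
```

```text
t: 3.2
tool_pos: [0.5981, 0.1246, 0.1376]
tool_rot: [0.001, -3.135, -0.0]
contact_force: [-13.1, 0.1, 8.7]
opening: -0.0001
t 3.2 pos [0.5981 0.1246 0.1376] F [-13.1   0.1   8.7] shift mm [16.1  0.4 -0.2] toolx yaw -3.141 
 [[-1.    -0.001 -0.007]
 [-0.001  1.     0.   ]
 [ 0.007  0.    -1.   ]]
```

The force reached 13 N within 16 mm, so the left lever is locked. I'll try mid next.

```bash
python3 -m creep '[[255,15,0,0,0],[255,38,0,0,0],[255,45,-20,0,0],[255,45,-50,0,0],[255,45,-74,0,0],[255,45,-79,0,0],[255,35,-79,0,0],[255,24,-79,0,0],[255,20,-79,0,0],[255,16,-79,0,0],[255,13,-79,0,0],[255,10,-79,0,0]]'
python3 -m creep '[[255,-3,0,0,0],[255,-5,0,0,0],[255,-7,0,0,0],[255,-7,0,0,0],[255,-7,0,0,0]]'
```

```text
t: 4.25
tool_pos: [0.5903, 0.046, 0.1372]
tool_rot: [0.002, -3.14, -0.0]
contact_force: [-3.8, 0.8, 2.5]
opening: 0.0004
t: 4.67
tool_pos: [0.5977, 0.0454, 0.1372]
tool_rot: [-0.0, 3.141, 0.0]
contact_force: [-1.2, 1.6, 1.3]
opening: 0.0
```

Mid moves at about 2–4 N, so it's free. I'll push it right over.

```bash
python3 -m creep '[[255,-4,0,0,0],[255,-9,0,0,0],[255,-14,0,0,0],[255,-19,0,0,0],[255,-24,0,0,0],[255,-29,0,0,0],[255,-34,0,0,0],[255,-39,0,0,0],[255,-43,0,0,0],[255,-46,0,0,0],[255,-46,0,0,0]]'
python3 -m creep '[[255,-3,0,0,0],[255,-6,0,0,0],[255,-8,0,0,0],[255,-8,0,0,0]]'
```

```text
t: 5.58
tool_pos: [0.6437, 0.0452, 0.1365]
tool_rot: [0.0, -3.141, 0.0]
contact_force: [-1.7, 1.0, -1.4]
opening: 0.0
t: 5.92
tool_pos: [0.6515, 0.0452, 0.1368]
tool_rot: [0.0, -3.141, 0.0]
contact_force: [-3.0, -0.1, -2.4]
opening: 0.0001
```

```bash
python3 -m creep '[[255,-3,0,0,0],[255,-6,0,0,0],[255,-6,0,0,0]]'
python3 -c "
from h import *; to(.55,-.032,.138)"
```

```text
t: 6.17
tool_pos: [0.6576, 0.0452, 0.1369]
tool_rot: [0.0, -3.141, 0.0]
contact_force: [-2.4, -0.7, -3.2]
opening: -0.0002
t 6.17 pos [0.6576 0.0452 0.1369] F [-2.4 -0.7 -3.2] shift mm [107.6 -77.2  -1. ] toolx yaw -3.141 
 [[-1.    -0.    -0.001]
 [-0.     1.    -0.   ]
 [ 0.001 -0.    -1.   ]]
```

```bash
python3 -m creep '[[255,-3,0,0,0],[255,-5,0,0,0],[255,-5,0,0,0]]'
python3 -m creep '[[255,-3,0,0,0],[255,-5,0,0,0],[255,-5,0,0,0]]'; python3 -c "
from h import *; save('side','s2'); c=ctrl.calibration('side'); p=proj(c,[.65,.045,.13]); im=cv2.imread('pics/s2.png'); u,v=p.astype(int); cv2.imwrite('pics/s2c.png',cv2.resize(im[v-60:v+60,u-80:u+80],None,fx=5,fy=5,interpolation=2))"
```

```text
t: 6.42
tool_pos: [0.6608, 0.0452, 0.1359]
tool_rot: [0.001, -3.136, 0.0]
contact_force: [-8.3, -0.4, -3.0]
opening: 0.0003
t: 6.67
tool_pos: [0.6638, 0.0452, 0.1346]
tool_rot: [0.001, -3.13, 0.0]
contact_force: [-13.3, -1.0, -2.4]
opening: -0.0001
```

View pics/s2c.png

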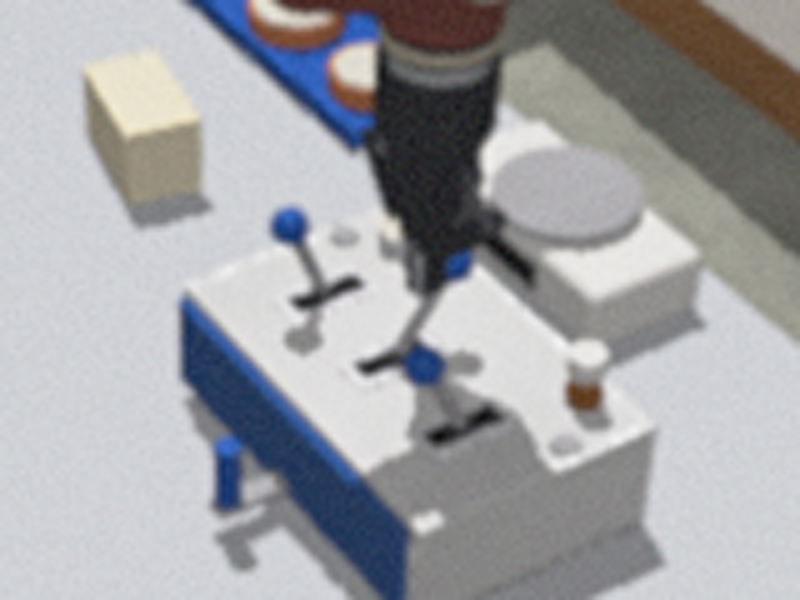

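The mid lever, at (455,262), leans right over against its stop, which gave 13 N. Next is right.

```bash
python3 -m creep '[[255,10,0,0,0],[255,35,0,0,0],[255,70,0,0,0],[255,100,0,0,0],[255,114,0,0,0],[255,114,-15,0,0],[255,114,-45,0,0],[255,114,-70,0,0],[255,114,-78,0,0],[255,114,-78,0,0],[255,100,-78,0,0],[255,91,-78,0,0]]'
python3 -m creep '[[255,-4,0,0,0],[255,-8,0,0,0],[255,-12,0,0,0],[255,-16,0,0,0],[255,-20,0,0,0],[255,-22,0,0,0],[255,-22,0,0,0],[255,-22,0,0,0]]'
```

```text
t: 7.72
tool_pos: [0.5781, -0.0321, 0.1382]
tool_rot: [-0.0, 3.139, 0.001]
contact_force: [0.8, -0.1, 0.5]
opening: 0.0
t: 8.38
tool_pos: [0.5986, -0.0326, 0.1372]
tool_rot: [0.0, -3.142, -0.0]
contact_force: [-2.2, 1.1, 1.8]
opening: 0.0001
```

```bash
python3 -m creep '[[255,-3,0,0,0],[255,-6,0,0,0],[255,-6,0,0,0]]'
```

```text
t: 8.63
tool_pos: [0.6051, -0.0328, 0.1374]
tool_rot: [-0.0, 3.141, -0.0]
contact_force: [-2.5, 0.4, 1.7]
opening: -0.0002
```

Right is free as well. I'll push it over, up to a light stop.

```bash
python3 -m creep '[[255,-4,0,0,0],[255,-9,0,0,0],[255,-14,0,0,0],[255,-19,0,0,0],[255,-24,0,0,0],[255,-29,0,0,0],[255,-34,0,0,0],[255,-39,0,0,0],[255,-44,0,0,0],[255,-49,0,0,0],[255,-52,0,0,0],[255,-52,0,0,0]]'
python3 -m creep '[[255,-3,0,0,0],[255,-6,0,0,0],[255,-8,0,0,0],[255,-8,0,0,0]]'
```

```text
t: 9.63
tool_pos: [0.6566, -0.0328, 0.1363]
tool_rot: [0.0, -3.14, -0.0]
contact_force: [-2.2, -0.1, -2.0]
opening: -0.0
t: 9.97
tool_pos: [0.6619, -0.0327, 0.1352]
tool_rot: [0.0, -3.133, -0.0]
contact_force: [-10.3, -1.9, -3.8]
opening: 0.0001
```

```bash
python3 -m creep '[[255,10,0,0,0],[255,35,0,0,0],[255,70,0,0,0],[255,100,0,0,0],[255,112,0,0,0],[255,112,15,0,0],[255,112,45,0,0],[255,112,80,0,0],[255,112,115,0,0],[255,112,145,0,0],[255,112,158,0,0],[255,112,158,0,0]]'
python3 -m creep '[[255,-10,0,0,0],[255,-18,0,0,0],[255,-22,0,0,0],[255,-26,0,0,0],[255,-30,0,0,0],[255,-34,0,0,0],[255,-38,0,0,0],[255,-42,0,0,0],[255,-45,0,0,0],[255,-45,0,0,0]]'
```

```text
t: 10.97
tool_pos: [0.5538, 0.1278, 0.1388]
tool_rot: [-0.006, 3.138, 0.002]
contact_force: [-0.1, 0.8, -1.3]
opening: -0.0
t: 11.8
tool_pos: [0.5979, 0.1252, 0.1374]
tool_rot: [0.0, -3.142, 0.0]
contact_force: [-2.4, -1.0, 0.0]
opening: 0.0002
```

Left is now free, so I'll push it over too.

```bash
python3 -m creep '[[255,-5,0,0,0],[255,-10,0,0,0],[255,-15,0,0,0],[255,-20,0,0,0],[255,-25,0,0,0],[255,-30,0,0,0],[255,-35,0,0,0],[255,-40,0,0,0],[255,-45,0,0,0],[255,-50,0,0,0],[255,-55,0,0,0],[255,-57,0,0,0]]'
python3 -m creep '[[255,-3,0,0,0],[255,-6,0,0,0],[255,-8,0,0,0],[255,-8,0,0,0]]'
```

```text
t: 12.8
tool_pos: [0.6544, 0.1252, 0.136]
tool_rot: [0.0, -3.139, 0.0]
contact_force: [-4.5, -0.0, -2.2]
opening: 0.0
t: 13.13
tool_pos: [0.6605, 0.1252, 0.1354]
tool_rot: [0.001, -3.135, 0.001]
contact_force: [-8.2, 0.5, -2.9]
opening: 0.0001
```

```bash
python3 -m creep '[[255,-3,0,0,0],[255,-4,0,0,0],[255,-4,0,0,0]]'
python3 -m creep '[[255,10,0,0,0],[255,35,0,0,0],[255,70,0,0,0],[255,105,0,-8,0],[255,140,-20,-15,0],[255,170,-50,-15,0],[255,190,-75,-15,0],[255,198,-82,-15,0],[0,198,-82,-15,0],[0,198,-82,-15,0],[0,198,-82,-15,0]]'
python3 - <<'E'
from h import *
to(.518,.043,.15); c=ctrl.calibration('wrist'); im=save('wrist','w2'); print(proj(c,[.518,.043,.072]))
b=save('top','top2')
cv2.imwrite('pics/top2c.png',cv2.resize(b[110:235,230:380,::-1],None,fx=4,fy=4,interpolation=2))
E
```

```text
t: 13.38
tool_pos: [0.6627, 0.1252, 0.1344]
tool_rot: [0.001, -3.13, 0.001]
contact_force: [-12.3, -1.1, -3.1]
opening: -0.0001
t: 14.3
tool_pos: [0.4701, 0.0436, 0.1533]
tool_rot: [-0.001, 3.139, 0.0]
contact_force: [-0.2, -0.4, -0.4]
opening: 0.0355
t 14.3 pos [0.4701 0.0436 0.1533] F [-0.2 -0.4 -0.4] shift mm [-47.9  -0.6   3.5] toolx yaw -3.141 
 [[-1.    -0.     0.003]
 [-0.     1.     0.   ]
 [-0.003  0.    -1.   ]]
[315.98895088 261.68042266]
```

View pics/w2.png

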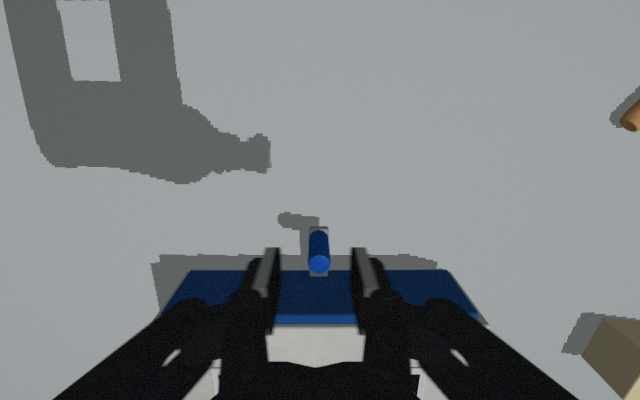

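View pics/top2c.png

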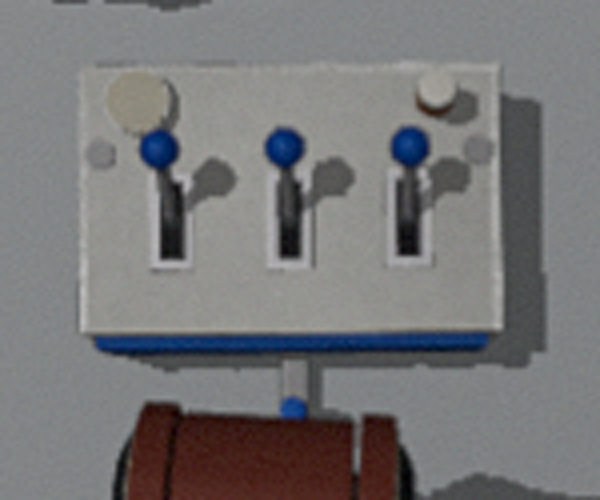

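All three levers are right over, at (158,147), (285,147) and (410,147) in the crop. The post at (318,264) is within about 2 px of the prediction. I'll lower the fingers over it and pinch.

```bash
python3 -m creep '[[0,-12,0,0,0],[0,-30,0,5,0],[0,-44,-1,20,0],[0,-48,-1,45,0],[0,-48,-1,72,0],[0,-48,-1,95,0],[0,-48,-1,108,0],[0,-48,-1,114,0],[0,-48,-1,114,0]]'
python3 -m creep '[[120,0,0,0,0],[200,0,0,0,0],[255,0,0,0,0],[255,0,0,0,0],[255,0,0,0,0],[255,0,0,0,0],[255,0,0,0,0],[255,0,0,0,0]]' 40
```

```text
t: 15.15
tool_pos: [0.5157, 0.0428, 0.0363]
tool_rot: [0.002, -3.138, -0.0]
contact_force: [0.9, -0.1, 0.1]
opening: 0.0853
t: 15.82
tool_pos: [0.5175, 0.0461, 0.0398]
tool_rot: [0.001, 3.139, 0.013]
contact_force: [-0.0, 14.6, 5.0]
opening: 0.0168
```

```bash
python3 -m creep '[[255,2,3,0,0],[255,5,3,0,0],[255,9,3,0,0],[255,14,3,0,0],[255,20,3,0,0],[255,26,3,0,0],[255,32,3,0,0],[255,38,3,0,0],[255,44,3,0,0],[255,50,3,0,0],[255,55,3,0,0],[255,58,3,0,0]]'
python3 -m creep '[[255,3,0,0,0],[255,5,0,0,0],[255,7,0,0,0],[255,7,0,0,0]]'
```

```text
t: 16.82
tool_pos: [0.46, 0.0462, 0.0398]
tool_rot: [0.001, 3.137, 0.004]
contact_force: [4.3, 5.8, 2.4]
opening: 0.017
t: 17.15
tool_pos: [0.4539, 0.0461, 0.0398]
tool_rot: [0.001, 3.134, 0.004]
contact_force: [5.9, 6.4, -0.7]
opening: 0.0166
```

```bash
python3 -m creep '[[255,2,0,0,0],[255,4,0,0,0],[255,4,0,0,0]]'
```

```text
t: 17.4
tool_pos: [0.4512, 0.0461, 0.0399]
tool_rot: [0.001, 3.131, 0.004]
contact_force: [11.2, 6.1, -6.0]
opening: 0.0169
```

The force climbed to 11 N at the stop, so the drawer is fully out. I'll relax the pull, open the fingers, rise and retreat.

```bash
python3 -m creep '[[255,-3,0,0,0],[0,-4,0,0,0],[0,-4,0,0,0],[0,-4,0,0,0],[0,-4,0,0,0],[0,-4,0,0,0],[0,-4,0,0,0],[0,-4,0,0,0]]'
python3 -m creep '[[0,0,0,-8,0],[0,0,0,-25,0],[0,0,0,-50,0],[0,0,0,-80,0],[0,10,0,-110,0],[0,30,0,-130,0],[0,60,0,-140,0],[0,80,0,-145,0],[0,85,0,-145,0],[0,85,0,-145,0]]'
python3 - <<'E'
from h import *
o=ctrl.get_obs(); print(o['tool_pos'],o['contact_force'])
b=save('top','top3'); c=ctrl.calibration('top')
s=save('side','s3'); cs=ctrl.calibration('side'); print(proj(cs,[.457,.043,.072]))
u,v=proj(cs,[.58,.045,.1]).astype(int)
cv2.imwrite('pics/s3c.png',cv2.resize(s[v-60:v+60,u-80:u+80,::-1],None,fx=5,fy=5,interpolation=2))
E
```

```text
t: 18.07
tool_pos: [0.4514, 0.0451, 0.0382]
tool_rot: [0.0, -3.141, 0.0]
contact_force: [-0.2, -0.0, -0.4]
opening: 0.0856
t: 18.9
tool_pos: [0.3664, 0.0452, 0.184]
tool_rot: [-0.0, 3.139, -0.0]
contact_force: [-0.3, 0.0, -0.5]
opening: 0.0854
[0.3663959  0.04521669 0.18399316] [-0.31289442  0.0306423  -0.48419813]
[279.43953522 207.61707506]
```

View pics/s3c.png

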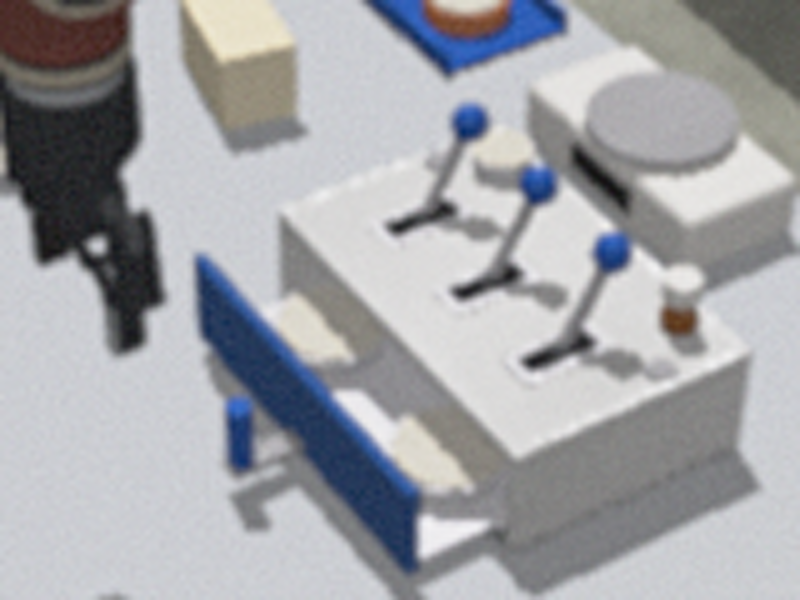

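The drawer is out, with the post top at crop position (238,403), all three levers are over and the gripper is clear. I'll check the travel in numbers and hand in.

Run:
```python
from h import *
cs=ctrl.calibration('side'); u,v=proj(cs,[.58,.045,.1]).astype(int)
p=atz(cs,u-80+238/5,v-60+403/5,.072); print(p, 'drawer out ~',.518-p[0])
if .518-p[0]>.052: ctrl.finish_job(); print('handed in')
```

```text
[0.45967952 0.04669556 0.072     ] drawer out ~ 0.05832047911191646
the job is handed in; nothing more can be done
handed in
```

All three levers are right over, the mould drawer is out, and I've handed the job in. It took about 19 s of the 67 s allowed.

- **Levers:** The left lever was locked at first; I stopped at about 13 N along the push (16 N in all) and backed off. The order that worked was mid, right, left. I pushed each to its stop with a measured 10–14 N, and a top picture taken before the drawer was moved showed all three right over.
- **Drawer:** I pinched the post from above and pulled until the force rose to 11 N at the stop. Then I let go and backed the gripper away.
- **Last checks:** The side picture shows all three levers over and the drawer out about 58 mm, give or take a few mm (50 mm needed). The gripper was clear, with no measurable contact force. The small dish, vial and carton look undisturbed in it; I didn't measure any bystander's position, and didn't look at the others again.
- **Disagreement:** Closing on the post pushed the gripper about 3.5 mm sideways with 15 N, so my estimate of the post's sideways position was slightly off. I eased that before pulling.

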